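# Put the cutlery away in the drawer tray

### The job

Put the washed table cutlery away: take the table knife, the fork, the tablespoon and the teaspoon with the ivory handles and lay each flat in the tray bin that shows its own shape on the floor, lowering it in rather than letting it fall. The dark-handled paring knife and the wooden spoon do not belong in this tray: leave them where they lie.

Things in the scene. Friction and masses are not known exactly. Their poses are not given: they have to be found in the camera images.
- table_knife: Table knife with a rounded steel blade and an ivory handle. Lies flat on the counter; origin at mid-length on its underside, x from handle to blade, z up. 210 mm long; handle 95 mm long (x -105 to -10), 16 wide, 10 thick; blade 20 mm wide, 3 mm thick, clear of the counter. About 80 g. Grip across the handle (along y) near x = -30 mm, close to the balance point.
- fork: Table fork with four steel tines and an ivory handle. Lies flat on the counter; origin at mid-length on its underside, x from handle to tines, z up. 190 mm long; handle 95 mm long (x -95 to 0), 16 wide, 10 thick; head 25 mm wide, up to 11 mm high. About 50 g. Grip across the handle (along y) near x = -25 mm, close to the balance point.
- tablespoon: Large steel spoon with an ivory handle. Lies flat on the counter; origin at mid-length on its underside, x from handle to bowl, z up. 190 mm long; handle 95 mm long (x -95 to 0), 16 wide, 10 thick; oval bowl 62 x 41 mm, up to 11 mm high. About 60 g. Grip across the handle (along y) near x = -20 mm, close to the balance point.
- teaspoon: Small steel spoon with an ivory handle. Lies flat on the counter; origin at mid-length on its underside, x from handle to bowl, z up. 140 mm long; handle 75 mm long (x -70 to 5), 16 wide, 10 thick; oval bowl 42 x 29 mm, up to 11 mm high. About 30 g. Grip across the handle (along y) near x = -15 mm, close to the balance point.
- knife_bin: Grey open plastic bin with the dark outline of a knife on its floor, one of three long bins side by side in a bamboo tray (order varies). 242 x 84.5 x 45 mm outside, 236 x 78.5 inside, walls and floor 3 mm; fixed 6 mm above the counter, so its inner floor is 9 mm above the counter. Origin: centre of its underside; x along its length, z up. Pieces lie along x, either way round.
- fork_bin: Grey open plastic bin with the dark outline of a fork on its floor, one of three long bins side by side in a bamboo tray (order varies). 242 x 84.5 x 45 mm outside, 236 x 78.5 inside, walls and floor 3 mm; fixed 6 mm above the counter, so its inner floor is 9 mm above the counter. Origin: centre of its underside; x along its length, z up. Pieces lie along x, either way round.
- tablespoon_bin: Grey open plastic bin with the dark outline of a large spoon on its floor, one of three long bins side by side in a bamboo tray (order varies). 242 x 84.5 x 45 mm outside, 236 x 78.5 inside, walls and floor 3 mm; fixed 6 mm above the counter, so its inner floor is 9 mm above the counter. Origin: centre of its underside; x along its length, z up. Pieces lie along x, either way round.
- teaspoon_bin: Grey open plastic bin with the dark outline of a small spoon on its floor, crosswise in the tray at the end nearest the robot. 256 x 79 x 45 mm outside, 250 x 73 inside, walls and floor 3 mm; fixed, inner floor 9 mm above the counter. Origin: centre of its underside; x along its length (roughly world y), z up. The piece lies along x, either way round.
- paring_knife: Look-alike to leave: sharp pointed paring knife, 200 mm long, with a dark wood handle (105 mm long, 18 mm wide, 12 mm thick, three brass rivets). Origin at mid-length on its underside, x from handle to point. Loose on the counter, may not be shifted by 20 mm.
- wooden_spoon: Look-alike to leave: spoon all of brown wood, 200 mm long, round stick 9 mm thick, bowl 58 x 42 mm. Origin at mid-length on its underside, x from stick to bowl. Loose on the counter, may not be shifted by 20 mm.
Not all that is in view belongs to the job. Leave any blue or green look-alike of the table_knife alone.

How it is judged (in metres and radians):
At the end, for the whole second after the job is handed in: Each of the four lies level (8 degrees) and still on the floor of its own bin (underside < 18 mm above the bin's), mid-length within 36 mm of the bin's middle across and 30 mm lengthwise (teaspoon 60 mm); paring knife and wooden spoon within 20 mm of their start (x of table_knife in the frame of knife_bin between -0.03 and 0.03 m and y of table_knife in the frame of knife_bin between -0.036 and 0.036 m and z of table_knife in the frame of knife_bin between -0.005 and 0.018 m and angle between table_knife's own x axis and vertical between 1.42 and 1.72 rad and linear speed of each of table_knife, fork, tablespoon, teaspoon below 0.02 m/s and x of fork in the frame of fork_bin between -0.03 and 0.03 m and y of fork in the frame of fork_bin between -0.036 and 0.036 m and z of fork in the frame of fork_bin between -0.005 and 0.018 m and angle between fork's own x axis and vertical between 1.42 and 1.72 rad and x of tablespoon in the frame of tablespoon_bin between -0.03 and 0.03 m and y of tablespoon in the frame of tablespoon_bin between -0.036 and 0.036 m and z of tablespoon in the frame of tablespoon_bin between -0.005 and 0.018 m and angle between tablespoon's own x axis and vertical between 1.42 and 1.72 rad and x of teaspoon in the frame of teaspoon_bin between -0.06 and 0.06 m and y of teaspoon in the frame of teaspoon_bin between -0.036 and 0.036 m and z of teaspoon in the frame of teaspoon_bin between -0.005 and 0.018 m and angle between teaspoon's own x axis and vertical between 1.42 and 1.72 rad and distance of each of paring_knife, wooden_spoon from where it was at the start of the episode below 0.02 m); the robot touches nothing.
It fails at once if the paring knife or the wooden spoon shifted by 20 mm or more (distance of any of paring_knife, wooden_spoon from where it was at the start of the episode above 0.02 m).
It fails at once if a piece of cutlery let fall: out of the fingers and moving faster than 1 m/s (a drop of about 50 mm) ((linear speed of table_knife above 1 m/s and contact force between the fingers and table_knife below 0.02 N) or (linear speed of fork above 1 m/s and contact force between the fingers and fork below 0.02 N) or (linear speed of tablespoon above 1 m/s and contact force between the fingers and tablespoon below 0.02 N) or (linear speed of teaspoon above 1 m/s and contact force between the fingers and teaspoon below 0.02 N)).
It also fails if it takes over 120 s, if anything falls off the work surface, if the arm or the gripper's body presses on something with over 40 N, if the wrist force passes 120 N, or if a joint passes its speed limit or range.

### The arm

A 6-joint arm with a two-finger parallel gripper is mounted at the origin on the work surface. World frame = base frame: x ahead of the robot, y to its left, z up, the work surface at z = 0. Lengths are in m, angles in degrees, forces in N, time in s.
With the tool pointing down it reaches from about 0.4 to 0.825 m from the base axis. Payload 7 kg.
Tool frame: the origin (TCP) lies on the centre line of the jaws, within the pads' length; the fingertips stand 19 mm ahead of it and the grasp point (between the pads) is the TCP (r.tip_extent is the distance from the TCP to the fingertips, in m); z points along the fingers, y is the line along which they close (so a half turn about z gives the same grasp; the last joint's range is limited). The gripper opens to 88 mm and grips with 3 to 60 N. Pads are 19 mm wide; open, the fingers measure 130 mm over their backs; the gripper's body (78 mm by 193 mm) begins 47 mm behind the grasp point.
Start: joints at [-53.91, 20.546, 0.682, 0, -70.136, -16.507], TCP at [0.226, -0.636, 0.246] pointing down, gripper open.
Joint ranges: [-176.03, 176.03], [-82.01, 121.73], [-58.28, 71.71], [-173.87, 95.51], [-174.79, -0.11], [-173.66, 173.66]. Speed limits (degrees/s): [136.94, 136.94, 172.46, 180, 180, 180].

### API

Orientations are given as [roll, pitch, yaw] about the fixed x, y, z axes, in that order (R = Rz(yaw) Ry(pitch) Rx(roll)).
In Python, from plant import r gives the robot as it stands. The module is installed in compiled form; this text tells all that it offers.
- The arm moves only by the tool jog_arm, never from a script. Its argument "deltas" is a list that holds one entry, the list of rows, each a list of 5 numbers: the opening, from -1 (shut) to 1 (fully open), then the shift along the world's x, y, z in cm, then the turn about the world's z in rad. In form: [[[claw, dx, dy, dz, turn], ...]]. A call has 1 to 8 rows; each row shifts and turns the commanded pose from where the row before left it; what a row does not reach is not made up. A row lasts 1/8 s, in which the tool goes at most 62.5 mm and 10.7 degrees, less where a joint would pass 70% of its speed; a pose out of reach is approached as far as the arm can. A call with a gripper value outside its range is refused whole. The fingers move at their own pace and stop on an object; "force" is the grip in N (left out, the last holds). Time passes only in rows, so rows that do not move let the fingers close. It gives the time, the measured TCP pose, the force, the opening and the grip force at its end, in the units of the state.
- r.get_state(): the state, without advancing time (a new reading comes with each control period).
- r.capture(name): name is "scene" or "top" or "wrist"; returns the picture (400x640x3 uint8, blue, green, red); there is no depth.
- r.camera_info(name): a dict with "fx", "fy", "cx", "cy" (pixels), "view" (4x4, takes a point from world to camera coordinates). Camera axes: x right, y up, looking along -z (the intrinsics and any distortion apply to the point x, -y, -z); pixel columns grow to the right and rows downward; lengths in m; the calibration is good to about 2 mm. A picture is of the moment at which its call begins: read the wrist's pose just before it. camera_info takes no time and is no camera call; for the wrist camera it gives the pose at the moment of the call.
- r.close_job(): hands the job in; it is judged then, once.
The state is a dict: "time_s": time; "joints": joint angles; "qd": joint speeds; "joint_torque": joint torques, N m; "tcp_pos": TCP position; "eef_rot": TCP orientation; "contact_force": force on the tool from outside, world axes, zero at the start; "moment": the same for the moment, N m; "gripper_width": finger opening in m; "gripper_force": force on a finger pad.
Only numpy, scipy, OpenCV 4.12 (cv2) and the standard library are available. Lean on these libraries where they do the work, as an engineer would, in place of code of your own. Each camera call takes 0.05 s, during which the arm holds its last target. There are 200 camera calls.

## Working session

There is one attempt and no reset: what is moved stays moved. The work goes in short steps, Python scripts to look and compute and a tool call to move; the robot and the scene stay as the last step left them, time stands still between calls to the robot, and variables do not carry over. Pictures are saved under pics/ and viewed, at most 14 in all, crops included, and the job is handed in when it is done.

Besides the shell and the picture viewer there is one more tool, called after "Call:" as name([rows], argument=value, ...), one row to a line, values as JSON. jog_arm: Moves the arm, as the interface text tells. Its arguments: {"type":"object","properties":{"deltas":{"type":"array"},"force":{"type":"number"}},"required":["deltas"]}

```bash
mkdir -p pics; python3 - <<'E'
from plant import r
import cv2
for n in ("scene","top"):
    cv2.imwrite(f"pics/{n}0.png",r.capture(n)); i=r.camera_info(n); print(n,i)
s=r.get_state(); print(s)
E
```

```text
scene {'fx': 479.88170998740117, 'fy': 479.88170998740117, 'cx': 322.54546880140765, 'cy': 203.24041305924445, 'view': array([[ 0.77373829,  0.63329943, -0.01615208, -0.36361779],
       [-0.52325008,  0.65324212,  0.54725139,  0.12826464],
       [ 0.35712521, -0.41497778,  0.83681242, -1.55030637],
       [ 0.        ,  0.        ,  0.        ,  1.        ]])}
top {'fx': 455.2609364598057, 'fy': 455.2609364598057, 'cx': 323.9816633774378, 'cy': 195.77243338378358, 'view': array([[ 0.01569013, -0.99979826, -0.01254054,  0.09637564],
       [ 0.99449902,  0.01430544,  0.10376441, -0.39177927],
       [-0.10356408, -0.01409963,  0.99452284, -1.35904097],
       [ 0.        ,  0.        ,  0.        ,  1.        ]])}
{'time_s': 0.1, 'joints': array([-5.39085168e+01,  2.05906182e+01,  6.38859993e-01, -1.73941894e-02,
       -7.01349604e+01, -1.65068223e+01]), 'qd': array([ 0.0392007 , -0.08462187,  0.12200607,  0.05158504,  0.07209051,
       -0.03535507]), 'joint_torque': array([-1.35041137e-03, -5.84162986e+01,  2.93750668e+01,  7.01556444e+00,
        1.02162128e-02, -6.55405620e-05]), 'tcp_pos': array([ 0.22610062, -0.63557866,  0.24467908]), 'eef_rot': array([ 1.79912209e+02, -8.96320282e-03, -1.60421255e+02]), 'contact_force': array([-0.25398597,  0.69345303, -0.22613422]), 'moment': array([ 0.0154785 , -0.00818417,  0.00520796]), 'gripper_force': 0.0, 'gripper_width': 0.08749287710982633}
```

View pics/top0.png

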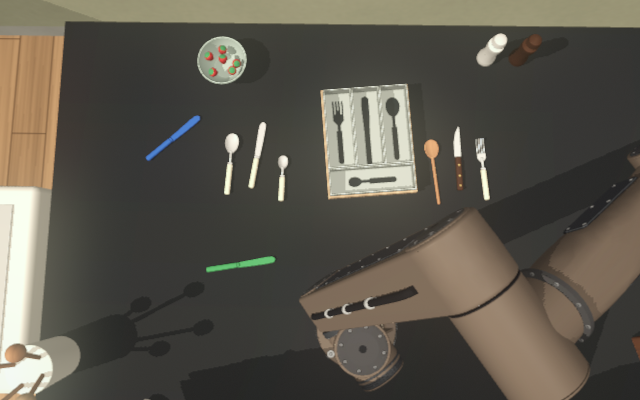

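View pics/scene0.png

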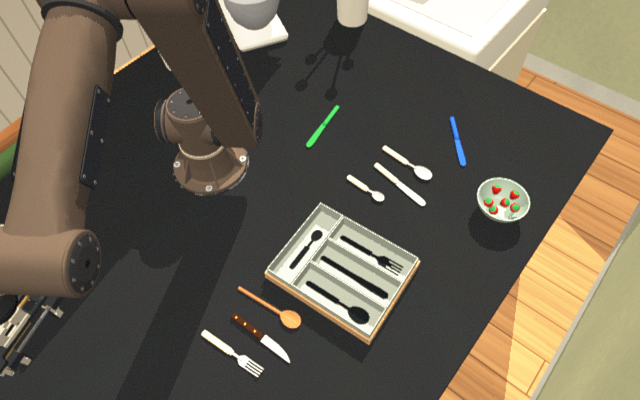

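The top view shows these pieces:
- Tablespoon at (231,163), table knife (257,155), teaspoon (282,178) and fork (482,168), all with ivory handles.
- Look-alikes: blue knife (173,138), green knife (240,265), paring knife (458,158) and wooden spoon (434,170).
- Bins: fork (340,130), knife (366,130), tablespoon (394,127) and teaspoon (372,181).

I'll take the ivory ones and check them in enlarged crops.

```bash
python3 - <<'E'
import cv2
a=cv2.imread("pics/top0.png"); 
cv2.imwrite("pics/tc.png",cv2.resize(a[80:212,210:310],None,fx=4.5,fy=4.5,interpolation=cv2.INTER_CUBIC))
c=cv2.resize(a[80:212,315:500],None,fx=4,fy=4,interpolation=cv2.INTER_CUBIC); cv2.imwrite("pics/td.png",c)
b=cv2.imread("pics/scene0.png"); cv2.imwrite("pics/sc.png",cv2.resize(b[140:390,195:445],None,fx=2.4,fy=2.4,interpolation=cv2.INTER_CUBIC))
E
```

```text
(no output)
```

View pics/tc.png

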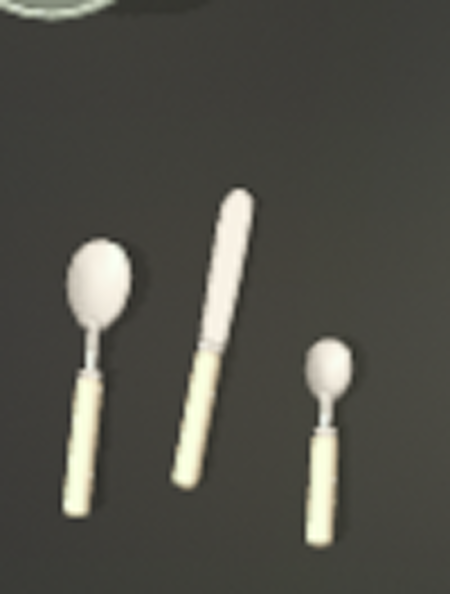

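View pics/td.png

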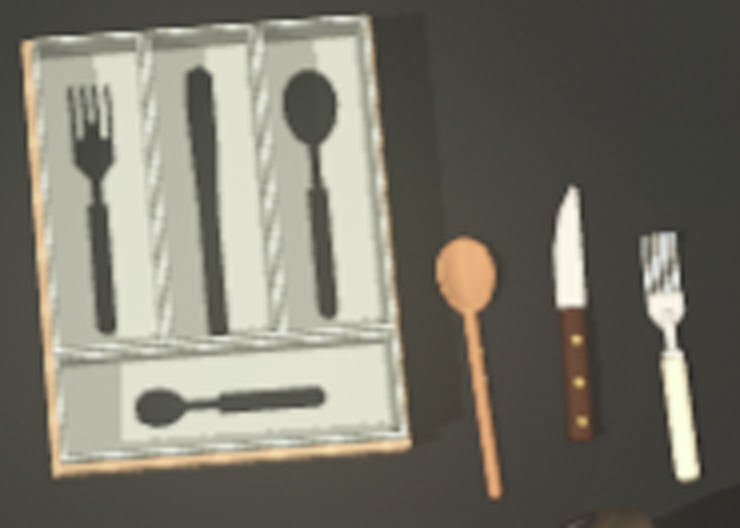

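View pics/sc.png

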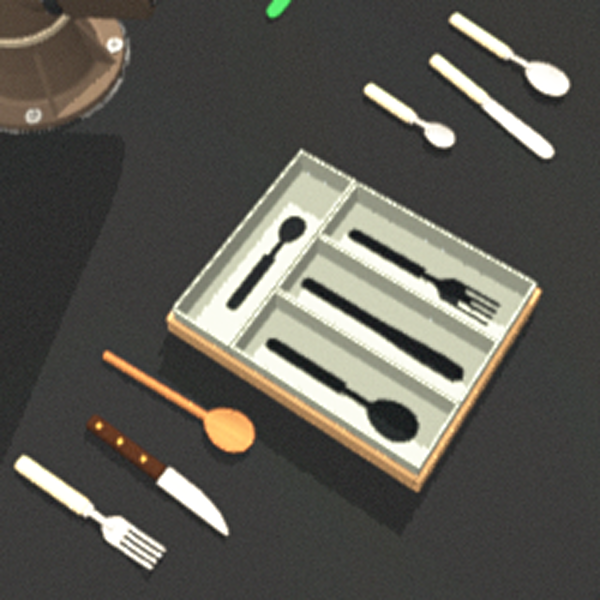

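```bash
cat > h.py <<'E'
import numpy as np
from plant import r
def ray(cam,u,v,info=None):
    i=info or r.camera_info(cam); V=i["view"]; R=V[:3,:3]
    d=R.T@np.array([(u-i["cx"])/i["fx"],-(v-i["cy"])/i["fy"],-1]); return -R.T@V[:3,3],d/np.linalg.norm(d)
def tri(a,b):
    M=[np.eye(3)-np.outer(d,d) for _,d in (a,b)]
    p=np.linalg.solve(M[0]+M[1],M[0]@a[0]+M[1]@b[0]); return p,max(np.linalg.norm(m@(p-o)) for m,(o,_) in zip(M,(a,b)))
def onz(a,z): return a[0]+a[1]*(z-a[0][2])/a[1][2]
E
python3 - <<'E'
from h import *
np.set_printoptions(precision=4,suppress=True)
un=lambda p,s,o:((p[0]+.5)/s-.5+o[0],(p[1]+.5)/s-.5+o[1])
T=lambda p:ray("top",*un(p,4.5,(210,80))); D=lambda p:ray("top",*un(p,4,(315,80))); S=lambda p:ray("scene",*un(p,2.4,(195,140)))
P={"tbsp":(T,[(76,516),(101,238)],[(453,18),(567,88)],.006),"knife":(T,[(183,488),(240,188)],[(433,59),(551,154)],.006),
"tsp":(T,[(319,545),(330,339)],[(367,89),(454,143)],.006),"fork":(D,[(689,480),(658,233)],[(18,462),(158,562)],.006),
"Bfork":(D,[(108,333),(90,86)],[(351,234),(492,308)],.009),"Bknife":(D,[(218,333),(197,67)],[(304,283),(461,376)],.009),
"Btbsp":(D,[(328,318),(308,70)],[(269,343),(417,430)],.009),"Btsp":(D,[(325,397),(136,408)],[(233,304),(301,219)],.009),
"rimA":(D,[(34,40),(368,16)],[(540,288),(418,478)],.051),"rimB":(D,[(62,462),(405,440)],[(302,150),(172,316)],.051)}
for k,(f,a,b,z) in P.items():
    q=[tri(f(x),S(y)) for x,y in zip(a,b)]; t=[onz(f(x),z) for x in a]; d=t[1]-t[0]
    print(k,*[np.append(*map(np.atleast_1d,w)) for w in q],"| len",np.linalg.norm(q[1][0]-q[0][0]).round(4),"top@z",*[w[:2] for w in t],np.linalg.norm(d).round(4),"yaw",np.degrees(np.arctan2(d[1],d[0])).round(1),"mid",((t[0]+t[1])/2)[:2])
E
```

```text
tbsp [ 0.3946  0.4061 -0.0051  0.0019] [0.5854 0.3916 0.0105 0.0006] | len 0.1919 top@z [0.3922 0.4022] [0.586  0.3922] 0.1941 yaw -3.0 mid [0.4891 0.3972]
knife [ 0.4148  0.3327 -0.0062  0.0013] [0.6234 0.2972 0.0034 0.0001] | len 0.2118 top@z [0.4124 0.3296] [0.6226 0.2967] 0.2127 yaw -8.9 mid [0.5175 0.3132]
tsp [ 0.3765  0.2376 -0.0054  0.0011] [0.5184 0.2328 0.0048 0.0015] | len 0.1424 top@z [0.3747 0.2355] [0.5171 0.2315] 0.1425 yaw -1.6 mid [0.4459 0.2335]
fork [ 0.3886 -0.3967 -0.0031  0.0008] [ 0.5803 -0.3769 -0.0012  0.0002] | len 0.1928 top@z [ 0.3872 -0.3942] [ 0.5787 -0.3744] 0.1926 yaw 5.9 mid [ 0.483  -0.3843]
Bfork [ 0.4966  0.0503 -0.0003  0.0011] [0.6877 0.067  0.0174 0.0013] | len 0.1927 top@z [0.4942 0.0497] [0.6894 0.066 ] 0.1959 yaw 4.8 mid [0.5918 0.0579]
Bknife [ 0.496  -0.036   0.0022  0.0007] [ 0.7067 -0.0175  0.0062  0.0001] | len 0.2115 top@z [ 0.4953 -0.0349] [ 0.7056 -0.0174] 0.2111 yaw 4.8 mid [ 0.6005 -0.0261]
Btbsp [ 0.5109 -0.1201 -0.0017  0.0011] [ 0.7049 -0.102   0.0118  0.0022] | len 0.1954 top@z [ 0.5081 -0.1193] [ 0.7042 -0.1039] 0.1967 yaw 4.5 mid [ 0.6062 -0.1116]
Btsp [ 0.4489 -0.1144  0.0097  0.0034] [0.4375 0.0277 0.0025 0.0005] | len 0.1427 top@z [ 0.4467 -0.117 ] [0.4362 0.0276] 0.1449 yaw 94.2 mid [ 0.4415 -0.0447]
rimA [0.7185 0.1117 0.0367 0.0027] [ 0.7407 -0.1472  0.03    0.    ] | len 0.2599 top@z [0.7114 0.1095] [ 0.7331 -0.1437] 0.2542 yaw -85.1 mid [ 0.7222 -0.0171]
rimB [0.3914 0.085  0.0434 0.0018] [ 0.413  -0.1734  0.0279  0.0013] | len 0.2597 top@z [0.3894 0.0836] [ 0.4094 -0.17  ] 0.2545 yaw -85.5 mid [ 0.3994 -0.0432]
```

Checks against the text:

| Quantity | Measured (mm) | Text (mm) |
|---|---|---|
| Tablespoon length | 192 | 190 |
| Knife length | 212 | 210 |
| Teaspoon length | 142 | 140 |
| Fork length | 193 | 190 |
| Counter height | about 0 | 0 |
| Outline height on bin floor | about 6 (scatter 6) | 9 |

The tray yaw is about 4.7°. I'll start with the fork, which is the only ivory-handled fork.

Call:
jog_arm([
  [[-0.2, 2.9, 3.1, -1.2, -0.03], [-0.2, 2.9, 3.1, -1.2, -0.03], [-0.2, 2.9, 3.1, -1.2, -0.03], [-0.2, 2.9, 3.1, -1.2, -0.03], [-0.2, 2.9, 3.1, -1.2, -0.03], [-0.2, 2.9, 3.1, -1.2, -0.03], [-0.2, 2.9, 3.1, -1.2, -0.03], [-0.2, 2.9, 3.1, -1.2, -0.03]],
], force=25)

```text
time_s: 1.1
tcp_pos: [0.4589, -0.3867, 0.1489]
eef_rot: [180.0, -0.0, -174.2]
contact_force: [0.2, -1.0, 0.5]
gripper_width: 0.0351
gripper_force: 0.0
```

```bash
python3 - <<'E'
from h import *
import cv2
i=r.camera_info("wrist"); a=r.capture("wrist")
V=i["view"]
for p in [(.4838-.095*.9947,-.3856-.095*.103,.005),(.459,-.388,.010),(.4838+.095*.9947,-.3856+.095*.103,.005)]:
    c=V[:3,:3]@np.array(p)+V[:3,3]; u=int(i["cx"]+i["fx"]*c[0]/-c[2]); v=int(i["cy"]-i["fy"]*c[1]/-c[2]); print(u,v); cv2.circle(a,(u,v),3,(0,0,255),1)
print(-V[:3,:3].T@V[:3,3])
cv2.imwrite("pics/w1.png",a)
E
```

```text
320 125
320 196
320 296
[ 0.39162077 -0.39354042  0.28822885]
```

View pics/w1.png

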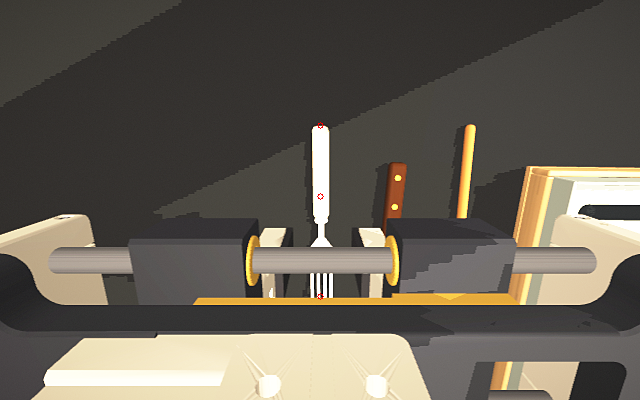

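The wrist view shows the fork handle end at (320,125) and the tines at (320,296), matching the prediction. I'll descend and grip.

Call:
jog_arm([
  [[-0.2, 0, -0.1, -4, 0], [-0.2, 0, 0, -4, 0], [-0.2, 0, 0, -2.7, 0], [-0.2, 0, 0, -1.3, 0], [-0.2, 0, 0, -0.6, 0], [-1, 0, 0, 0, 0], [-1, 0, 0, 0, 0], [-1, 0, 0, 0, 0]],
])

```text
time_s: 2.15
tcp_pos: [0.4588, -0.3892, 0.0246]
eef_rot: [-179.9, 0.1, -174.2]
contact_force: [0.1, -0.0, 2.2]
gripper_width: 0.0156
gripper_force: 25.0
```

Call:
jog_arm([
  [[-1, 0, 0, 0, 0], [-1, 0, 0, 1, 0], [-1, 0, 0, 3, 0], [-1, 0, 0, 4, 0], [-1, 0, 0, 3, 0]],
])

```text
time_s: 2.78
tcp_pos: [0.4583, -0.3891, 0.1357]
eef_rot: [-180.0, 0.1, -174.2]
contact_force: [0.3, -0.3, -0.4]
gripper_width: 0.0155
gripper_force: 25.0
```

Call:
jog_arm([
  [[-1, 1, 3, 0, 0], [-1, 1.4, 5.8, 0, 0], [-1, 1.4, 6, 0, -0.02], [-1, 1.4, 6, 0, 0], [-1, 1.4, 6, 0, 0], [-1, 1.4, 6, 0, 0], [-1, 1.4, 6, 0, 0], [-1, 1.4, 5.7, 0, 0]],
])

```text
time_s: 3.78
tcp_pos: [0.5663, 0.0582, 0.1343]
eef_rot: [180.0, 0.0, -175.3]
contact_force: [1.1, -0.8, -1.3]
gripper_width: 0.015
gripper_force: 25.0
```

Call:
jog_arm([
  [[-1, 0, 0, 0, 0], [-1, 0, 0, 0, 0]],
])

```text
time_s: 4.03
tcp_pos: [0.5658, 0.0563, 0.1336]
eef_rot: [-180.0, -0.0, -175.3]
contact_force: [0.1, 0.5, -0.3]
gripper_width: 0.0154
gripper_force: 25.0
```

```bash
python3 - <<'E'
from h import *
import cv2
a=r.capture("scene"); cv2.imwrite("pics/s2.png",cv2.resize(a[180:360,230:470],None,fx=3,fy=3,interpolation=cv2.INTER_CUBIC))
E
```

```text
(no output)
```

View pics/s2.png

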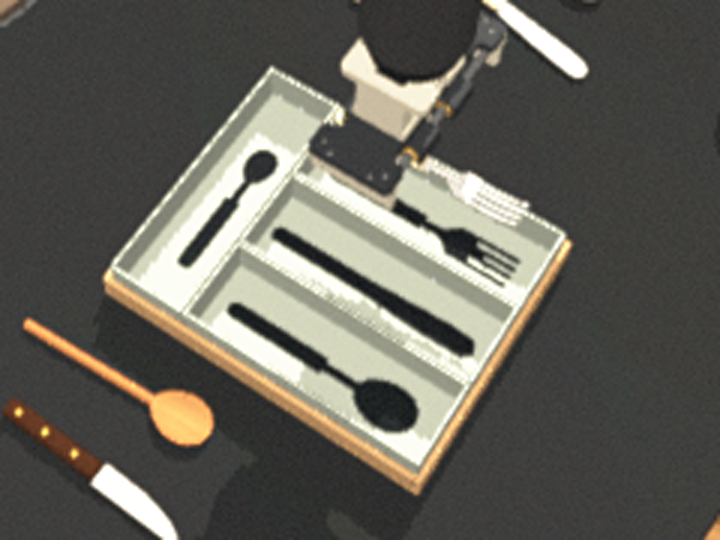

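The fork is held level over its outline, with the tines near (490,190) in the crop. I'll lower it in and release.

Call:
jog_arm([
  [[-1, 0, 0, -3, 0], [-1, 0, 0, -3, 0], [-1, 0, 0, -2, 0], [-1, 0, 0, -1.0, 0], [-1, 0, 0, -0.6, 0], [-1, 0, 0, -0.3, 0], [-1, 0, 0, 0, 0], [-1, 0, 0, 0, 0]],
])

```text
time_s: 5.08
tcp_pos: [0.5665, 0.0562, 0.0351]
eef_rot: [180.0, 0.0, -175.3]
contact_force: [1.0, -0.2, -0.6]
gripper_width: 0.0151
gripper_force: 25.0
```

Call:
jog_arm([
  [[-1, 0, 0, -0.1, 0], [-0.6, 0, 0, 0, 0], [-0.5, 0, 0, 0, 0], [-0.5, 0, 0, 2, 0], [-0.5, 0, 0, 4, 0], [-0.5, 0, 0, 4, 0]],
])

```text
time_s: 5.82
tcp_pos: [0.566, 0.0559, 0.1345]
eef_rot: [-180.0, -0.0, -175.3]
contact_force: [0.8, 0.7, 1.5]
gripper_width: 0.0217
gripper_force: 0.0
```

Call:
jog_arm([
  [[-0.2, -2.7, 3.6, 0, -0.03], [-0.2, -2.7, 3.6, 0, -0.03], [-0.2, -2.7, 3.6, 0, -0.03], [-0.2, -2.7, 3.6, 0, -0.02], [-0.2, -2.7, 3.5, 0, 0], [-0.2, 0, 0, 0, 0]],
])

```text
time_s: 6.58
tcp_pos: [0.43, 0.237, 0.134]
eef_rot: [180.0, 0.0, 178.6]
contact_force: [0.4, -0.8, -0.3]
gripper_width: 0.0353
gripper_force: 0.0
```

```bash
python3 - <<'E'
from h import *
import cv2
a=r.capture("top"); b=r.capture("wrist")
c=np.zeros((400,740,3),np.uint8); c[:,:]=0
t=cv2.resize(a[80:212,315:435],None,fx=3,fy=3,interpolation=cv2.INTER_CUBIC); c[:396,:360]=t
c[:,360:]=b[:,130:510]; cv2.imwrite("pics/c3.png",c); print(r.get_state()["tcp_pos"])
E
```

```text
[0.43100934 0.23544642 0.13373878]
```

View pics/c3.png

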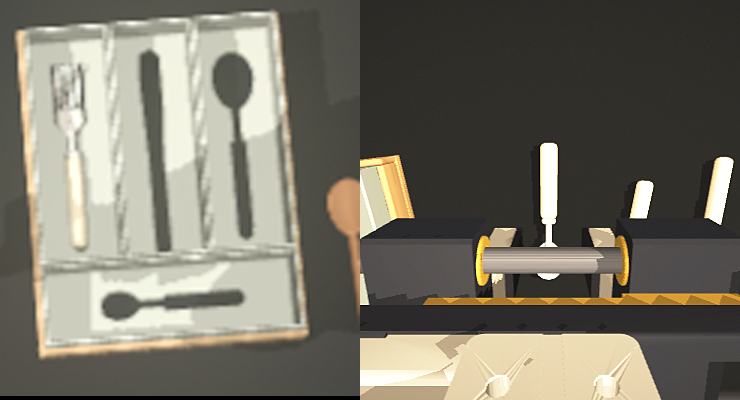

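The fork lies in its bin on its outline, and the teaspoon is centred between the fingers (wrist column 319).

Call:
jog_arm([
  [[-0.2, 0, 0, -4, 0], [-0.2, 0, 0, -3.5, 0], [-0.2, 0, 0, -2, 0], [-0.2, 0, 0, -1.0, 0], [-0.2, 0, 0, -0.7, 0], [-0.2, 0, 0, 0, 0], [-1, 0, 0, 0, 0], [-1, 0, 0, 0, 0]],
])

```text
time_s: 7.68
tcp_pos: [0.4315, 0.2354, 0.0222]
eef_rot: [179.9, 0.0, 178.4]
contact_force: [-0.9, -0.2, 0.4]
gripper_width: 0.0203
gripper_force: 0.2
```

Call:
jog_arm([
  [[-1, 0, 0, 0, 0], [-1, 0, 0, 0, 0], [-1, 0, 0, 1, 0], [-1, 0, 0, 3, 0], [-1, 0, 0, 4, 0], [-1, 0, 0, 3, 0]],
])

```text
time_s: 8.43
tcp_pos: [0.4314, 0.2352, 0.1337]
eef_rot: [179.9, 0.1, 178.4]
contact_force: [0.4, -0.0, -0.7]
gripper_width: 0.0155
gripper_force: 25.0
```

```bash
python3 -c "
from plant import r
print(r.get_state()['joints'])"
```

```text
[ 5.15844268e+01  9.38429675e+00 -3.08836453e+01  8.41333161e-03
 -4.96529469e+01 -1.43198755e+02]
```

Call:
jog_arm([
  [[-1, 0.1, -2.4, 0, 0.14], [-1, 0.1, -2.4, 0, 0.14], [-1, 0.1, -2.4, 0, 0.14], [-1, 0.1, -2.4, 0, 0.14], [-1, 0.1, -2.4, 0, 0.14], [-1, 0.1, -2.4, 0, 0.14], [-1, 0.1, -2.4, 0, 0.14]],
])

```text
time_s: 9.3
tcp_pos: [0.4381, 0.0663, 0.1321]
eef_rot: [-180.0, 0.0, -125.2]
contact_force: [0.3, -0.3, -1.1]
gripper_width: 0.0151
gripper_force: 25.0
```

Call:
jog_arm([
  [[-1, 0.1, -2.4, 0, 0.14], [-1, 0.1, -2.4, 0, 0.14], [-1, 0.1, -2.4, 0, 0.14], [-1, 0.1, -2.6, 0, 0.14], [-1, 0, -2.6, 0, 0.14], [-1, 0, 0, 0, 0], [-1, 0, 0, 0, 0]],
])

```text
time_s: 10.18
tcp_pos: [0.4423, -0.0568, 0.1319]
eef_rot: [-180.0, 0.0, -85.5]
contact_force: [0.3, -0.2, -0.2]
gripper_width: 0.0158
gripper_force: 25.0
```

Call:
jog_arm([
  [[-1, 0, 0, -3, 0], [-1, 0, 0, -3, 0], [-1, 0, 0, -2, 0], [-1, 0, 0, -1.0, 0], [-1, 0, 0, -0.6, 0], [-1, 0, 0, -0.3, 0], [-1, 0, 0, 0, 0], [-1, 0, 0, 0, 0]],
])

```text
time_s: 11.18
tcp_pos: [0.4426, -0.0569, 0.033]
eef_rot: [-179.9, 0.0, -85.4]
contact_force: [-1.0, -0.5, -0.9]
gripper_width: 0.0155
gripper_force: 25.0
```

Call:
jog_arm([
  [[-1, 0, 0, -0.1, 0], [-0.6, 0, 0, 0, 0], [-0.5, 0, 0, 0, 0], [-0.5, 0, 0, 2, 0], [-0.5, 0, 0, 4, 0], [-0.5, 0, 0, 4, 0]],
])

```text
time_s: 11.92
tcp_pos: [0.4419, -0.0571, 0.1326]
eef_rot: [180.0, -0.0, -85.4]
contact_force: [0.7, 0.8, 0.1]
gripper_width: 0.0215
gripper_force: 0.0
```

Call:
jog_arm([
  [[-0.2, 0.5, 3.7, 0, 0.13], [-0.2, 0.5, 3.8, 0, 0.13], [-0.2, 0.5, 3.8, 0, 0.13], [-0.2, 0.5, 3.8, 0, 0.13], [-0.2, 0.5, 3.8, 0, 0.13], [-0.2, 0.5, 3.8, 0, 0.13], [-0.2, 0.4, 3.8, 0, 0.13], [-0.2, 0.4, 3.8, 0, 0.13]],
])

```text
time_s: 12.92
tcp_pos: [0.4802, 0.2473, 0.1315]
eef_rot: [180.0, 0.0, -25.5]
contact_force: [-0.0, -1.0, -0.2]
gripper_width: 0.0352
gripper_force: 0.0
```

Call:
jog_arm([
  [[-0.2, 0.4, 3.7, 0, 0.14], [-0.2, 0.4, 3.6, 0, 0.15], [-0.2, 0, 0, 0, 0], [-0.2, 0, 0, 0, 0]],
])

```text
time_s: 13.42
tcp_pos: [0.4878, 0.3186, 0.1312]
eef_rot: [180.0, 0.0, -9.2]
contact_force: [-0.1, -0.2, 0.2]
gripper_width: 0.0352
gripper_force: 0.0
```

```bash
python3 - <<'E'
from h import *
import cv2
a=r.capture("top"); b=r.capture("wrist")
c=np.zeros((400,740,3),np.uint8)
t=cv2.resize(a[80:212,315:435],None,fx=3,fy=3,interpolation=cv2.INTER_CUBIC); c[:396,:360]=t
c[:,360:]=b[:,130:510]; cv2.imwrite("pics/c4.png",c)
E
```

```text
(no output)
```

View pics/c4.png

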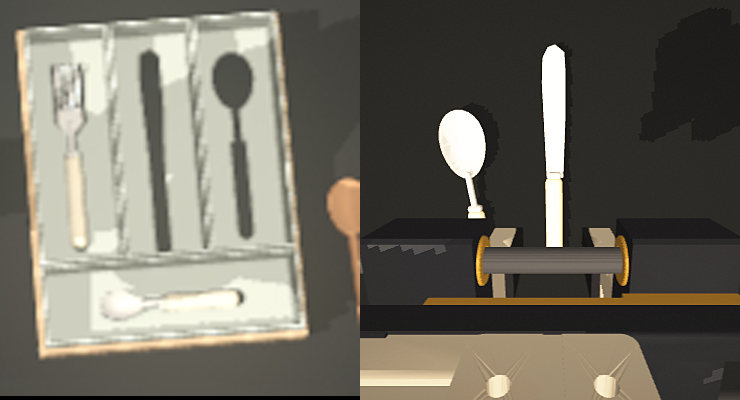

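The teaspoon lies on its outline, and the knife is aligned between the fingers (column about 323).

Call:
jog_arm([
  [[-0.2, 0, 0, -4, 0], [-0.2, 0, 0, -3.5, 0], [-0.2, 0, 0, -2, 0], [-0.2, 0, 0, -1.0, 0], [-0.2, 0, 0, -0.4, 0], [-0.2, 0, 0, 0, 0], [-1, 0, 0, 0, 0], [-1, 0, 0, 0, 0]],
])

```text
time_s: 14.52
tcp_pos: [0.4884, 0.3193, 0.0232]
eef_rot: [-179.9, -0.0, -9.2]
contact_force: [0.2, -1.0, 0.7]
gripper_width: 0.0203
gripper_force: 0.3
```

Call:
jog_arm([
  [[-1, 0, 0, 0, 0], [-1, 0, 0, 0, 0], [-1, 0, 0, 1, 0], [-1, 0, 0, 3, 0], [-1, 0, 0, 4, 0], [-1, 0, 0, 3, 0]],
], force=30)

```text
time_s: 15.28
tcp_pos: [0.4884, 0.3193, 0.1347]
eef_rot: [-179.9, -0.0, -9.1]
contact_force: [-0.4, 0.5, -1.6]
gripper_width: 0.0154
gripper_force: 30.0
```

Call:
jog_arm([
  [[-1, 1, -3, 0, 0.03], [-1, 1, -4.5, 0, 0.03], [-1, 1, -5, 0, 0.03], [-1, 1, -5, 0, 0.03], [-1, 1, -5, 0, 0.03], [-1, 1.1, -5, 0, 0.03], [-1, 1.1, -4.4, 0, 0.03], [-1, 1.1, -3, 0, 0.03]],
])

```text
time_s: 16.27
tcp_pos: [0.5712, -0.0319, 0.133]
eef_rot: [-180.0, -0.0, 4.6]
contact_force: [-0.5, 0.6, -0.5]
gripper_width: 0.0154
gripper_force: 30.0
```

Call:
jog_arm([
  [[-1, 0, 0, 0, 0], [-1, 0, 0, 0, 0]],
])

```text
time_s: 16.52
tcp_pos: [0.571, -0.0299, 0.1327]
eef_rot: [-180.0, 0.0, 4.5]
contact_force: [0.8, -0.4, -1.2]
gripper_width: 0.0154
gripper_force: 30.0
```

Next I'll lower it to TCP z of about 0.033.

Call:
jog_arm([
  [[-1, 0, 0, -3, 0], [-1, 0, 0, -3, 0], [-1, 0, 0, -2, 0], [-1, 0, 0, -1.0, 0], [-1, 0, 0, -0.6, 0], [-1, 0, 0, -0.3, 0], [-1, 0, 0, 0, 0], [-1, 0, 0, 0, 0]],
])

```text
time_s: 17.52
tcp_pos: [0.5716, -0.0299, 0.0341]
eef_rot: [-180.0, -0.1, 4.6]
contact_force: [-0.4, -0.4, -0.9]
gripper_width: 0.0157
gripper_force: 30.0
```

Call:
jog_arm([
  [[-1, 0, 0, -0.1, 0], [-0.6, 0, 0, 0, 0], [-0.5, 0, 0, 0, 0], [-0.5, 0, 0, 2, 0], [-0.5, 0, 0, 4, 0], [-0.5, 0, 0, 4, 0]],
])

```text
time_s: 18.27
tcp_pos: [0.571, -0.0301, 0.1335]
eef_rot: [180.0, 0.0, 4.6]
contact_force: [1.5, 0.1, -1.0]
gripper_width: 0.022
gripper_force: 0.0
```

Call:
jog_arm([
  [[-0.2, -1.3, 5.4, 0, -0.02], [-0.2, -1.3, 5.4, 0, -0.02], [-0.2, -1.3, 5.4, 0, -0.02], [-0.2, -1.3, 5.4, 0, -0.02], [-0.2, -1.3, 5.4, 0, -0.02], [-0.2, -1.3, 5.3, 0, -0.02], [-0.2, -1.2, 5.3, 0, -0.02], [-0.2, -1.2, 5.3, 0, 0]],
])

```text
time_s: 19.27
tcp_pos: [0.4686, 0.4008, 0.1328]
eef_rot: [-180.0, -0.0, -3.4]
contact_force: [1.8, -0.2, 0.4]
gripper_width: 0.0353
gripper_force: 0.0
```

Call:
jog_arm([
  [[-0.2, 0, 0, 0, 0], [-0.2, 0, 0, 0, 0]],
])

```text
time_s: 19.52
tcp_pos: [0.4688, 0.3989, 0.1322]
eef_rot: [180.0, 0.0, -3.4]
contact_force: [-0.4, -0.0, 0.6]
gripper_width: 0.035
gripper_force: 0.0
```

```bash
python3 - <<'E'
from h import *
import cv2
a=r.capture("top"); b=r.capture("wrist")
c=np.zeros((400,740,3),np.uint8)
t=cv2.resize(a[80:212,315:435],None,fx=3,fy=3,interpolation=cv2.INTER_CUBIC); c[:396,:360]=t
c[:,360:]=b[:,130:510]; cv2.imwrite("pics/c5.png",c)
E
```

```text
(no output)
```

View pics/c5.png

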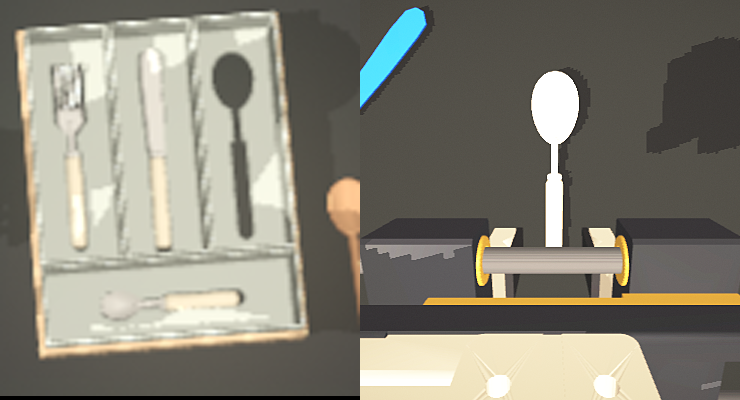

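The knife covers its outline, and the tablespoon is centred between the fingers (column about 554 of the composite).

Call:
jog_arm([
  [[-0.2, 0, 0, -4, 0], [-0.2, 0, 0, -3.5, 0], [-0.2, 0, 0, -2, 0], [-0.2, 0, 0, -1.0, 0], [-0.2, 0, 0, -0.5, 0], [-0.2, 0, 0, 0, 0], [-1, 0, 0, 0, 0], [-1, 0, 0, 0, 0]],
])

```text
time_s: 20.62
tcp_pos: [0.4694, 0.3994, 0.0233]
eef_rot: [-179.9, -0.0, -3.4]
contact_force: [-0.5, -0.4, 0.4]
gripper_width: 0.0203
gripper_force: 0.2
```

Call:
jog_arm([
  [[-1, 0, 0, 0, 0], [-1, 0, 0, 0, 0], [-1, 0, 0, 1, 0], [-1, 0, 0, 3, 0], [-1, 0, 0, 4, 0], [-1, 0, 0, 3, 0]],
])

```text
time_s: 21.38
tcp_pos: [0.4695, 0.3994, 0.1347]
eef_rot: [-179.9, -0.0, -3.4]
contact_force: [-0.1, -0.3, -0.9]
gripper_width: 0.0156
gripper_force: 30.0
```

Call:
jog_arm([
  [[-1, 1, -3, 0, 0.02], [-1, 1, -4.5, 0, 0.02], [-1, 1, -4.5, 0, 0.02], [-1, 1, -4.5, 0, 0.02], [-1, 1, -4.5, 0, 0.02], [-1, 1, -4.5, 0, 0.02], [-1, 1, -4.5, 0, 0.02], [-1, 1, -4.5, 0, 0]],
])

```text
time_s: 22.38
tcp_pos: [0.5494, 0.0527, 0.1332]
eef_rot: [-180.0, -0.0, 4.6]
contact_force: [-0.7, 0.3, -0.7]
gripper_width: 0.0158
gripper_force: 30.0
```

Call:
jog_arm([
  [[-1, 1, -4.5, 0, 0], [-1, 1, -4.5, 0, 0], [-1, 1, -4.4, 0, 0], [-1, 0.7, -3.3, 0, 0], [-1, 0, 0, 0, 0], [-1, 0, 0, 0, 0]],
])

```text
time_s: 23.12
tcp_pos: [0.586, -0.1129, 0.1327]
eef_rot: [-180.0, -0.0, 4.6]
contact_force: [-0.8, 1.0, -0.3]
gripper_width: 0.0155
gripper_force: 30.0
```

Call:
jog_arm([
  [[-1, 0, 0, -3, 0], [-1, 0, 0, -3, 0], [-1, 0, 0, -2, 0], [-1, 0, 0, -1.0, 0], [-1, 0, 0, -0.6, 0], [-1, 0, 0, -0.3, 0], [-1, 0, 0, 0, 0], [-1, 0, 0, 0, 0]],
])

```text
time_s: 24.12
tcp_pos: [0.5866, -0.113, 0.0341]
eef_rot: [-180.0, -0.1, 4.6]
contact_force: [0.8, -0.2, -1.3]
gripper_width: 0.0151
gripper_force: 30.0
```

Call:
jog_arm([
  [[-1, 0, 0, -0.1, 0], [-0.6, 0, 0, 0, 0], [-0.5, 0, 0, 0, 0], [-0.5, 0, 0, 2, 0], [-0.5, 0, 0, 4, 0], [-0.5, 0, 0, 5, 0], [-0.5, 0, 0, 5, 0]],
])

```text
time_s: 25.0
tcp_pos: [0.586, -0.113, 0.1941]
eef_rot: [180.0, 0.0, 4.6]
contact_force: [1.6, -0.2, -0.3]
gripper_width: 0.0216
gripper_force: 0.0
```

Call:
jog_arm([
  [[-0.5, -1, 5, 0, 0], [-0.5, -1, 5, 0, 0], [-0.5, -1, 5, 0, 0], [-0.5, -1, 5, 0, 0], [-0.5, -1, 5, 0, 0], [-0.5, -1, 5, 0, 0], [-0.5, -1, 5, 0, 0], [-0.5, 0, 0, 0, 0]],
])

```text
time_s: 26.0
tcp_pos: [0.5156, 0.2401, 0.1925]
eef_rot: [-180.0, -0.0, 4.8]
contact_force: [-0.1, -1.1, 0.2]
gripper_width: 0.0219
gripper_force: 0.0
```

```bash
python3 - <<'E'
from h import *
import cv2
a=r.capture("top"); cv2.imwrite("pics/t6.png",cv2.resize(a[80:212,315:500],None,fx=4,fy=4,interpolation=cv2.INTER_CUBIC))
b=r.capture("scene"); cv2.imwrite("pics/s6.png",cv2.resize(b[180:360,230:470],None,fx=3,fy=3,interpolation=cv2.INTER_CUBIC))
E
```

```text
(no output)
```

View pics/t6.png

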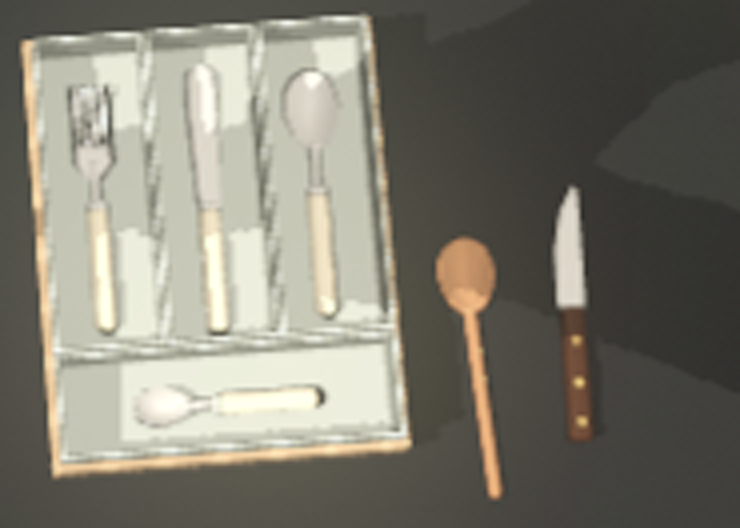

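View pics/s6.png

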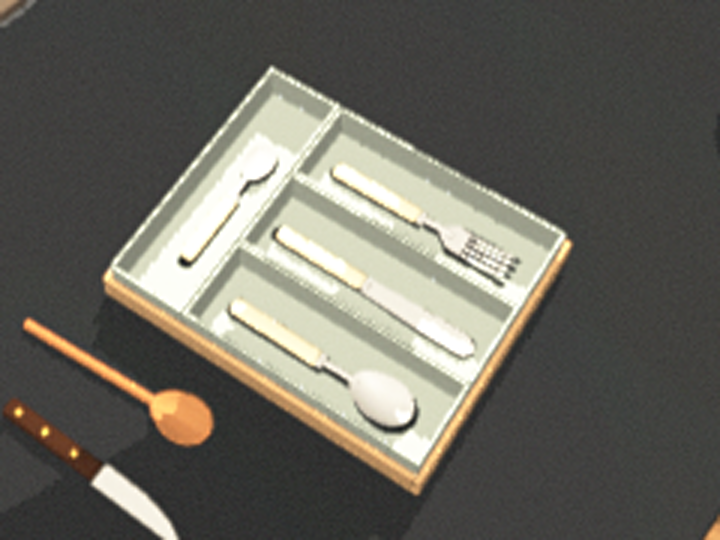

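All four pieces lie on their outlines. The wooden spoon (434,170) and the paring knife (458,158) haven't moved.

```bash
python3 -c "
from plant import r
print(r.close_job())"
```

```text
the job is handed in; nothing more can be done
None
```

I laid the table knife, fork, tablespoon and teaspoon flat in their own bins, left the paring knife and wooden spoon where they were, and handed the job in at about 26 s; no verdict was returned.

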